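# Clamp a plaster model in the model holder

## Task

Clamp the plaster model in the model holder: loosen the wing screw of the sliding collar, slide the collar along its rod until its sprung pad holds the model squarely against the backstop, firmly but gently, and tighten the wing screw again so that the model stays clamped when you let go. Plaster chips when it is squeezed hard, so feel for the contact; leave the other things where they are.

Things in the scene. Friction and masses are not known exactly. Their poses are not given: they have to be found in the camera images.
- holder: model holder fixed to the bench: aluminium base plate 120 x 240 x 12 mm (x, y, z; its top is the bed); origin: centre of its underside. A steel rod of 14 mm diameter runs along y at x = +45 mm, axis 40 mm above the bench, between two posts (55 mm high) at y = -110 and +110 mm. Model, pad and backstop lie on the bed's centre line, x = -12 mm
- backstop: fixed aluminium block 50 x 12 x 18 mm on the bed at the holder's -y end; origin: centre of its underside, axes as the holder's. It carries a rubber shoe (46 mm wide, 13 mm high) on two threaded studs toward +y; the shoe's face stands 20 to 28 mm from this origin toward +y. How far it is screwed out differs each time and is not measured, so it must be felt; the shoe does not give
- pad: sprung rubber pad 30 mm wide (holder x), 14 mm high, on the -y side of the collar's jaw arm, over the bed; its face is 14 mm from this origin toward the holder's -y; axes as the holder's. It yields up to 3.5 mm into the jaw with 6 N per mm, starting from 0 N. The model is rightly held with 3 to 16 N (8 N is good); above 20 N it chips
- collar (a joint): position of the steel collar (32 mm diameter, 24 mm long) on the rod, m: 0 is 80 mm from the holder's centre toward +y; grows as it slides toward the backstop (holder -y), up to 0.125. When the screw is loose it slides with 1 to 2 N; when the screw is tight, 30 N and more would be needed. It carries jaw arm and pad
- screw (a joint): angle of the wing screw on top of the collar, rad: 0 is fully tight (hard stop), grows as it is loosened, anticlockwise seen from above, up to 2.2. Its foot leaves the rod at 0.9: below 0.4 it is tight, above 1.0 it is loose. It turns with up to 0.35 N m, stays where it is left and does not rise noticeably
- wing (a point): middle of the screw's wing, on its vertical axis: dark steel plate 36 mm long, 8 mm thick, 22 mm high (69 to 91 mm above the bench), pinched across its 8 mm; point x axis along its length, y through its thickness. At screw angle q the length stands q - 0.75 rad anticlockwise from the holder's x. 8 mm under the wing is the boss of the collar. Pushing the wing along the rod moves the collar
- model: ochre plaster dental model, full arch with teeth, 64 x 63 x 37 mm, 0.13 kg, loose on the bed between pad and backstop. Origin: centre of its underside. Its base (18 mm high) has a flat heel face 24.5 mm from the origin along the model's +x, turned to the backstop, and a flat front face, 32 mm wide, 32 mm from the origin along -x, turned to the pad; it slides on the bed with about 1 N
- pink_cast: bystander: pink plaster cast 64 x 61 x 31 mm, loose; origin centre of its underside
- jar: bystander: small white square jar 36 x 36 x 40 mm, loose; origin centre of its underside
- spatula: bystander: flat wooden mixing spatula 120 x 12 x 5 mm, loose; origin centre of its underside

How it is judged:
By the outcome, as a careful person would: the job done as asked, in the order asked, and still so for the second after the job is handed in, with the robot touching nothing.
It also fails if it takes over 58 s, if anything falls off the work surface, if the arm or the gripper's body presses on something with over 40 N, if the wrist force passes 120 N, or if a joint passes its speed limit or range.

## Robot

A 6-joint arm with a two-finger parallel gripper is mounted at the origin on a cart in front of the work surface, level with it; the furniture and walls round the work are solid. World frame = base frame: x ahead of the robot, y to its left, z up, the work surface at z = 0. Lengths are in mm, angles in rad, forces in N, time in s.
With the tool pointing down it reaches from about 400 to 925 mm from the base axis. Payload 12.5 kg.
Tool frame: the origin (TCP) lies midway between the tips of the shut fingers; the grasp point (between the pads) lies 19 mm behind it (env.pinch_z is the z of the grasp point in the tool frame, in mm); z points along the fingers, y is the line along which they close (so a half turn about z gives the same grasp; the last joint's range is limited). The gripper opens to 95 mm and grips with 3 to 60 N. Pads are 20 mm wide; open, the fingers measure 119 mm over their backs; the gripper's body (75 mm by 180 mm) begins 59 mm behind the grasp point.
Start: joints at [1.134, 0.491, 1.559, -0, 1.092, -0.106], TCP at [202.984, 591.138, 214.661] pointing down, gripper open.
Joint ranges: [-3.1, 3.1], [-0.84, 2.19], [0.05, 2.79], [-1.13, 4.28], [0.06, 2.93], [-2.69, 2.69]. Speed limits (rad/s): [2.22, 2.22, 2.79, 3.14, 3.14, 3.14].

## Interface

Orientations are given as [roll, pitch, yaw] about the fixed x, y, z axes, in that order (R = Rz(yaw) Ry(pitch) Rx(roll)).
In Python, from cell import env, eyes gives the robot as it stands.
- The arm moves only by the shell command python3 -m inch 'ROWS'. ROWS is JSON, a list of rows, each a list of 3 entries, a list of its own where there are three numbers: the shift along the tool's x, y, z in units of 60 mm (1.0 is 60 mm), then the turn about the tool's z in units of 5 degrees (1.0 is 5 degrees), then the closure, from -1 (fully open) to 1 (shut). In form: [[[tx, ty, tz], turn, claw], ...]. A call has exactly 10 rows; each row shifts and turns the commanded pose from where the row before left it, along the tool's axes as they then stand; what a row does not reach is not made up. A row lasts 1/8 s, in which the tool goes at most 62.5 mm and 10.7 degrees, less where a joint would pass 70% of its speed; a pose out of reach is approached as far as the arm can. A call is refused whole if a number of a shift passes 1 or a number of a turn 1, either way. A call with a gripper value outside its range is refused whole. The fingers move at their own pace and stop on an object; the grip force is fixed at half the most. Time passes only in rows, so rows that do not move let the fingers close, or fill a call up. It gives the time, the measured TCP pose, the force, the opening and the grip force at its end, in the units of the state.
- env.state(): the state, without advancing time (a new reading comes with each control period).
- eyes.read_camera(name): name is "scene" or "top"; returns a dict with "pixels" (420x560x3 uint8, red, green, blue), "fx", "fy", "cx", "cy" (pixels), "extrinsics" (4x4, takes a point from world to camera coordinates). Camera axes: x right, y down, z forward; pixel columns grow to the right and rows downward; lengths in mm; the calibration is good to about 2 mm. A picture is of the moment at which its call begins. There is no depth.
- env.job_done(): hands the job in; it is judged then, once.
Trained networks look in a picture, given as the dict that the camera call returned (one of the last four; its "shot" number tells which), for a name from the list of things; names that differ only in an ending like _2 or _b are one class to them, and where a whole thing is asked for, a point or a joint stands for the part that bears it (a point fixed in the world has none). Each returns a list of dicts, best first, with "score" (0 to 1); they miss things now and then, are a little off and sometimes report something else, mostly with a low value. They report only what shows in the picture. A call takes as long as a camera call.
- eyes.boxes_of(name, picture): "centre" ([row, column] in pixels, amid what is visible of it).
- eyes.cut_out(name, picture): "mask" (420x560 bool, what is visible of it) and "centre" ([row, column] in pixels, amid what is visible of it).
- eyes.spot_point(name, picture): "centre" ([row, column] in pixels: a listed point, or the origin of a listed thing).
The state is a dict: "t": time; "joints": joint angles; "qvel": joint speeds; "tau": joint torques, N m; "eef_pos": TCP position; "tcp_rot": TCP orientation; "ft_force": force on the tool from outside, world axes, zero at the start; "moment": the same for the moment, N m; "opening": opening from 0.0 (shut) to 1.0 (fully open); "grip_force": force on a finger pad.
Only numpy, scipy, OpenCV 4.12 (cv2) and the standard library are available. Lean on these libraries where they do the work, as an engineer would, in place of code of your own. Each camera call takes 0.05 s, during which the arm holds its last target. There are 200 camera calls.

## Working session

There is one attempt and no reset: what is moved stays moved. The work goes in short steps, Python scripts to look and compute and a shell command to move; the robot and the scene stay as the last step left them, time stands still between calls to the robot, and variables do not carry over. Pictures are saved under pics/ and viewed, at most 10 in all, crops included, and the job is handed in when it is done.

```bash
mkdir -p pics
cat > h.py <<'E'
import numpy as np, cv2
from cell import env, eyes
def ray(p,rc):
    E=np.array(p["extrinsics"]);R=E[:3,:3];t=E[:3,3]
    d=R.T@np.array([(rc[1]-p["cx"])/p["fx"],(rc[0]-p["cy"])/p["fy"],1.]);o=-R.T@t
    return o,d
def atz(p,rc,z):
    o,d=ray(p,rc);return o+d*(z-o[2])/d[2]
def proj(p,X):
    E=np.array(p["extrinsics"]);c=E[:3,:3]@np.array(X,float)+E[:3,3]
    return np.array([p["cy"]+p["fy"]*c[1]/c[2],p["cx"]+p["fx"]*c[0]/c[2]])
E
python3 - <<'E'
from h import *
np.set_printoptions(precision=1,suppress=True)
Z=dict(holder=0,backstop=12,pad=40,wing=80,model=12,collar=40,pink_cast=0,jar=0,spatula=0)
for n in ["top","scene"]:
    p=eyes.read_camera(n); cv2.imwrite(f"pics/{n}0.png",p["pixels"][:,:,::-1])
    print(n,p["fx"],ray(p,[210,280]))
    for k,z in Z.items():
        for d in eyes.spot_point(k,p)[:2]: print(k,d["score"],np.array(d["centre"]),atz(p,d["centre"],z))
s=env.state();print(s["eef_pos"],s["tcp_rot"],s["ft_force"],s["opening"],s["t"],env.pinch_z)
E
```

```text
top 397.6480746138477 (array([458.3, 230.6, 911. ]), array([ 0.2,  0. , -1. ]))
holder 0.9 [255.7 298.7] [501.7 196.1   0. ]
backstop 0.48 [269.9 345.5] [466.6  93.3  12. ]
pad 0.52 [254.5 284.8] [503.2 227.8  40. ]
wing 0.52 [222.  285.2] [569.2 225.   80. ]
wing 0.48 [250.3 284.1] [509.9 229.1  80. ]
model 0.73 [263.  317.7] [483.6 154.6  12. ]Traceback (most recent call last):
  File "<stdin>", line 8, in <module>
ValueError: it knows: backstop, holder, jar, model, pad, pink_cast, spatula, wing
```

View pics/top0.png

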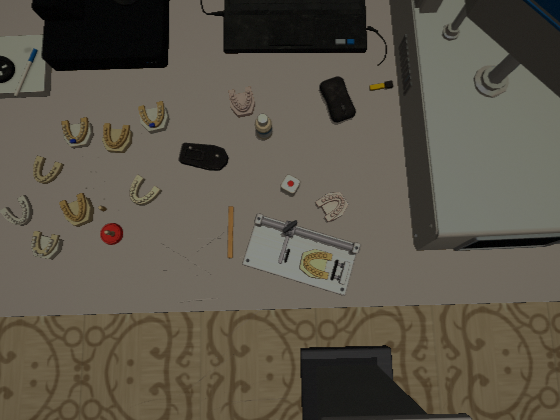

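Run:
```python
from h import *
np.set_printoptions(precision=1,suppress=True)
Z=dict(holder=0,backstop=12,pad=40,wing=80,model=12,pink_cast=0,jar=0,spatula=0)
P={}
for n in ["top","scene"]:
    p=eyes.read_camera(n); P[n]=p
    print(n,p["fx"],ray(p,[210,280]))
    for k,z in Z.items():
        for d in eyes.spot_point(k,p)[:2]: print(k,d["score"],np.array(d["centre"]),atz(p,d["centre"],z))
p=P["top"];cv2.imwrite("pics/topc.png",cv2.resize(p["pixels"][200:305,225:370,::-1],None,fx=5,fy=5,interpolation=cv2.INTER_CUBIC))
cv2.imwrite("pics/scene0.png",P["scene"]["pixels"][:,:,::-1])
s=env.state();print(s["eef_pos"],s["tcp_rot"],s["ft_force"],s["opening"],s["t"],env.pinch_z)
```

```text
top 397.6480746138477 (array([458.3, 230.6, 911. ]), array([ 0.2,  0. , -1. ]))
holder 0.84 [256.2 297.9] [500.6 197.9   0. ]
backstop 0.55 [270.2 340.7] [466.2 104.   12. ]
pad 0.57 [252.  283.7] [508.7 230.   40. ]
wing 0.45 [225.8 287.9] [561.  219.6  80. ]
model 0.91 [263.4 315.8] [482.8 158.9  12. ]
pink_cast 0.72 [207.  329.6] [612.  120.3   0. ]
jar 0.61 [188.5 287.6] [658.8 216.4   0. ]
spatula 0.63 [230.6 230.4] [563.7 351.3   0. ]
scene 496.54462306753777 (array([ 181.2, -229.5,  675.9]), array([ 0.5,  0.5, -0.7]))
holder 0.78 [274.6 244.5] [501.1 188.2  -0. ]
backstop 0.83 [314.4 260.2] [463.3 104.2  12. ]
backstop 0.63 [250.1 229.5] [510.6 239.8  12. ]
pad 0.57 [249.  229.9] [498.7 221.4  40. ]
pad 0.57 [314.2 258.8] [450.1  91.8  40. ]
wing 0.6 [217.9 260.5] [559.9 212.3  80. ]
model 0.56 [285.1 247.4] [485.  160.9  12. ]
pink_cast 0.69 [263.9 321. ] [615.2 116.8   0. ]
jar 0.95 [219.7 305. ] [670.3 211.6   0. ]
spatula 0.57 [209.2 213.8] [559.1 349.7   0. ]
spatula 0.32 [249.9 230.5] [518.1 247.4   0. ]
[203.  591.1 214.7] [ 3.1 -0.   2.8] [0.7 0.2 0.3] 0.9981014073705862 1.2 -18.8
```

View pics/topc.png

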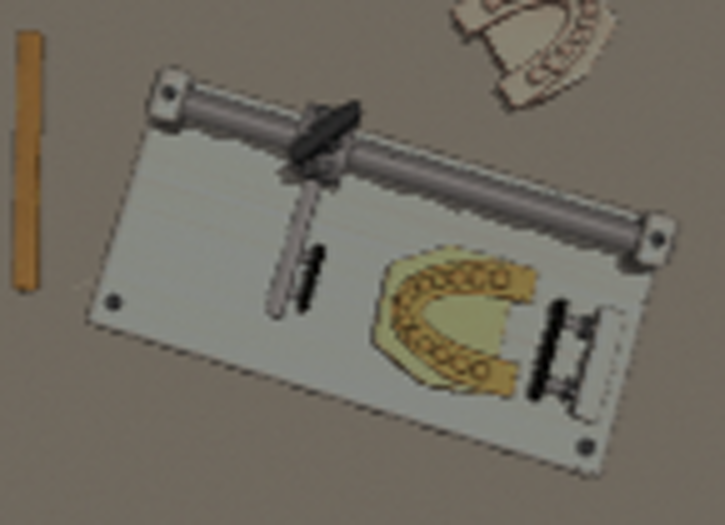

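View pics/scene0.png

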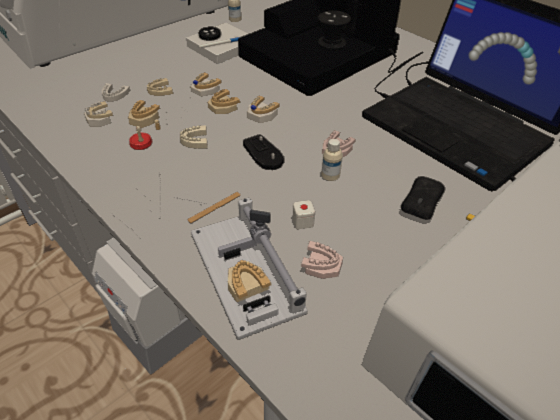

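```bash
cat >> h.py <<'E'
def holder():
    p=eyes.read_camera("top")
    a=atz(p,[218.6,258.8],55);b=atz(p,[247.8,356.4],55)
    v=(a-b);print("post dist",np.linalg.norm(v));y=v/np.linalg.norm(v);x=np.array([y[1],-y[0],0])
    return (a+b)/2*[1,1,0]-45*x,x,y
E
python3 - <<'E'
from h import *
from scipy.spatial.transform import Rotation as Ro
np.set_printoptions(precision=4,suppress=True)
H,x,y=holder();print("H",H,x,y,"yaw",np.arctan2(x[1],x[0]))
p=eyes.read_camera("top");sc=eyes.read_camera("scene")
def loc(X):X=np.array(X)-H;return np.array([X@x,X@y])
for rc in ([264.4,243],[295,345]): print("corner",loc(atz(p,rc,12)))
for rc in ([226.2,290],): print("wing by eye",atz(p,rc,85),loc(atz(p,rc,85)))
for n,k in (("wing",80),("wing",80)):
  for q,nm in ((p,"top"),(sc,"scene")):
    for d in eyes.cut_out(n,q)[:1]:
        m=d["mask"];pts=np.argwhere(m);print(nm,m.sum(),d["centre"],loc(atz(q,d["centre"],k)))
# scene check of holder posts
for X in ([45,110],[45,-110]): print(proj(sc,H+X[0]*x+X[1]*y+[0,0,55]))
# model heel corners/ shoe by eye
for nm,c,z in (("heelA",(538,270),40),("heelB",(515,395),40),("padA",(320,248),30),("padB",(303,312),30),("shoeA",(562,300),25),("shoeB",(535,398),25)):
    print(nm,loc(atz(p,[200+c[1]/5,225+c[0]/5],z)))
s=env.state();print(s["tcp_rot"],s["eef_pos"]);R=Ro.from_euler("xyz",s["tcp_rot"]).as_matrix();print(R)
cv2.imwrite("pics/scc.png",cv2.resize(sc["pixels"][190:340,180:320,::-1],None,fx=4,fy=4,interpolation=cv2.INTER_CUBIC))
E
```

```text
post dist 219.3530259604967
H [504.3302 192.1939   0.    ] [ 0.9486 -0.3165  0.    ] [0.3165 0.9486 0.    ] yaw -0.32203799207309103
corner [-59.1474 117.122 ]
corner [ -57.7534 -119.2261]
wing by eye [559.4287 215.2671  85.    ] [44.9633 39.3258]
top 87 [225.4, 288.4] [46.2261 43.1388]
scene 249 [216.9, 257.7] [42.9324 40.7177]
top 87 [225.4, 288.4] [46.2261 43.1388]
scene 249 [216.9, 257.7] [42.9324 40.7177]
[201.1442 244.227 ]
[292.8972 297.3031]
heelA [ 18.8055 -65.9403]
heelB [-35.7253 -70.8856]
padA [ 1.1818 27.739 ]
padB [-27.8421  26.8664]
shoeA [ 10.4422 -81.1428]
shoeB [-34.0916 -81.2184]
[3.1415 0.     2.8108] [202.976  591.1513 214.6639]
[[-0.9458  0.3248  0.    ]
 [ 0.3248  0.9458  0.0001]
 [-0.      0.0001 -1.    ]]
```

View pics/scc.png

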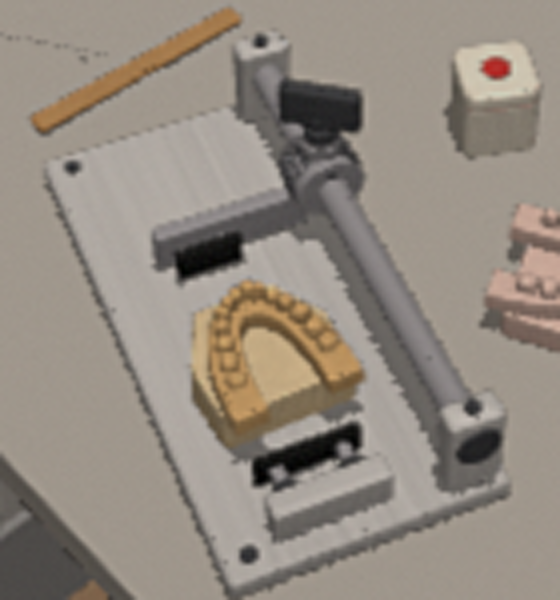

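```bash
cat > fit.py <<'E'
from h import *
from scipy.optimize import minimize
def fitwing(H,x,y,g,free=True):
    M=[]
    for n in ("top","scene"):
        p=eyes.read_camera(n);d=eyes.cut_out("wing",p)
        if d: M.append((p,d[0]["mask"]))
    yaw=np.arctan2(x[1],x[0])
    def cost(v,pr=False):
        c=H+45*x+v[0]*y;a=yaw+v[1]-.75;u=np.array([np.cos(a),np.sin(a),0]);w=np.array([-u[1],u[0],0]);r=0
        for p,m in M:
            best=[]
            P=[c+i*18*u+j*4*w+[0,0,k] for i in(-1,1) for j in(-1,1) for k in(69,91)]
            q=np.array([proj(p,X)[::-1] for X in P])
            im=np.zeros((420*4,560*4),np.uint8);cv2.fillConvexPoly(im,cv2.convexHull(np.round((q+.5)*4).astype(np.int32)),1)
            f=cv2.resize(im.astype(np.float32),(560,420),interpolation=cv2.INTER_AREA)
            iou=np.minimum(f,m).sum()/np.maximum(f,m).sum();best.append(iou);r-=iou
            if pr:print(iou)
        return r
    b=min(((cost((Y,q)),Y,q) for Y in np.arange(g-6,g+7,1.) for q in np.arange(-.1,2.2,.1)))
    r=minimize(cost,b[1:],method="Nelder-Mead",options=dict(initial_simplex=[b[1:],(b[1]+1,b[2]),(b[1],b[2]+.1)]))
    cost(r.x,True);return r.x,r.fun
E
python3 - <<'E'
from fit import *
H,x,y=holder();print(fitwing(H,x,y,41.))
E
```

```text
post dist 219.3530259604967
0.49291784
0.79844487
(array([39.765625  ,  0.10703125]), np.float64(-1.2913627624511719))
```

```bash
python3 -m inch '[[[-0.765,-0.398,0],0,-1],[[-0.765,-0.398,0],0,-1],[[-0.765,-0.398,0],0,-1],[[-0.765,-0.398,0],0,-1],[[-0.765,-0.398,0],0,-1],[[-0.765,-0.398,0],0,-1],[[-0.765,-0.398,0],0,-1],[[-0.765,-0.398,0],0,-1],[[-0.765,-0.398,0],0,-1],[[-0.765,-0.398,0],0,-1]]'
python3 -m inch '[[[0,0,0.2],0.9,0.2],[[0,0,0.2],0.9,0.2],[[0,0,0.2],0.9,0.2],[[0,0,0.2],0.9,0.2],[[0,0,0.2],0.9,0.2],[[0,0,0.2],0.9,0.2],[[0,0,0.2],0.9,0.2],[[0,0,0.2],0.9,0.2],[[0,0,0],0,0.2],[[0,0,0],0,0.2]]'
python3 - <<'E'
from h import *
s=env.state();print(s["eef_pos"],s["tcp_rot"],s["ft_force"],s["t"])
p=eyes.read_camera("scene");cv2.imwrite("pics/s1.png",cv2.resize(p["pixels"][120:320,160:340,::-1],None,fx=3,fy=3,interpolation=cv2.INTER_CUBIC))
E
```

```text
t: 3.05
eef_pos: [560.6, 214.8, 214.8]
tcp_rot: [3.141, 0.0, 2.811]
ft_force: [-0.1, -0.0, -0.0]
opening: 0.997
grip_force: 0.0
t: 4.3
eef_pos: [559.8, 216.2, 119.1]
tcp_rot: [3.141, 0.0, 2.184]
ft_force: [0.2, -0.4, -0.4]
opening: 0.399
grip_force: 0.0
[559.76107802 216.23360119 119.07852335] [3.14106690e+00 1.21491123e-04 2.18415148e+00] [ 0.15817142 -0.38751035 -0.38588135] 4.3
```

View pics/s1.png

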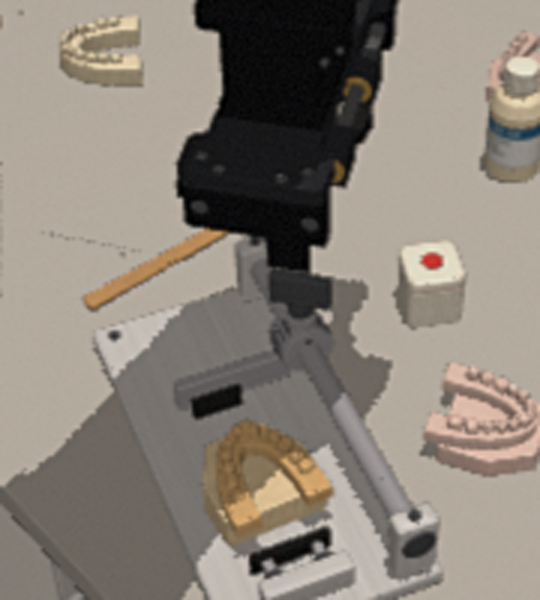

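```bash
python3 -m inch '[[[0,0,0.108],0,0.2],[[0,0,0.108],0,0.2],[[0,0,0.108],0,0.2],[[0,0,0.108],0,0.2],[[0,0,0.108],0,0.2],[[0,0,0.108],0,0.2],[[0,0,0.108],0,0.2],[[0,0,0.108],0,0.2],[[0,0,0],0,0.3],[[0,0,0],0,0.5]]'
python3 -m inch '[[[0,0,0],0,0.55],[[0,0,0],0,0.6],[[0,0,0],0,0.65],[[0,0,0],0,0.7],[[0,0,0],0,0.72],[[0,0,0],0,0.74],[[0,0,0],0,0.76],[[0,0,0],0,0.78],[[0,0,0],0,0.78],[[0,0,0],0,0.78]]'
```

```text
t: 5.6
eef_pos: [559.6, 216.2, 66.9]
tcp_rot: [3.141, 0.0, 2.182]
ft_force: [-0.4, 0.2, 0.1]
opening: 0.295
grip_force: 0.0
t: 6.85
eef_pos: [560.3, 216.7, 66.9]
tcp_rot: [3.14, 0.0, 2.182]
ft_force: [4.9, 4.1, -2.6]
opening: 0.113
grip_force: 2.9
```

```bash
python3 -m inch '[[[0,0.03,0],0,0.78],[[0,0,0],0,0.78],[[0,0,0],0,0.8],[[0,0,0],0,0.82],[[0,0,0],0,0.85],[[0,0,0],0,0.9],[[0,0,0],0,1],[[0,0,0],0,1],[[0,0,0],0,1],[[0,0,0],0,1]]'
```

```text
t: 8.1
eef_pos: [560.8, 217.2, 66.7]
tcp_rot: [-3.141, -0.0, 2.183]
ft_force: [-2.9, -2.9, -0.2]
opening: 0.09
grip_force: 30.0
```

```bash
python3 -m inch '[[[0,-0.008,0],-0.4,1],[[0,0,0],-0.8,1],[[0,0,0],-0.8,1],[[0,0,0],-0.8,1],[[0,0,0],-0.8,1],[[0,0,0],-0.8,1],[[0,0,0],-0.8,1],[[0,0,0],-0.8,1],[[0,0,0],-0.8,1],[[0,0,0],-0.8,1]]'; python3 -c "
from h import *
s=env.state();print(s['moment'],s['tau'])"
```

```text
t: 9.35
eef_pos: [560.8, 217.2, 66.7]
tcp_rot: [3.141, 0.0, 2.849]
ft_force: [-0.7, 0.9, -3.6]
opening: 0.089
grip_force: 30.2
[ 0.11857036  0.18602753 -0.15926225] [ -0.24637358 -65.05288124 -19.65946019  -0.26455661  -0.07061182
   0.71915919]
```

```bash
python3 -m inch '[[[0,0,0],-0.8,1],[[0,0,0],-0.8,1],[[0,0,0],-0.8,1],[[0,0,0],-0.8,1],[[0,0,0],-0.8,1],[[0,0,0],-0.8,1],[[0,0,0],-0.8,1],[[0,0,0],-0.2,1],[[0,0,0],0,1],[[0,0,0],0,1]]'; python3 -c "
from h import *
s=env.state();print(s['moment'],s['eef_pos'],s['tcp_rot'],s['ft_force'])
H,x,y=holder()
from scipy.spatial.transform import Rotation as R
print(R.from_euler('xyz',s['tcp_rot']).as_matrix().T@-y)"
```

```text
t: 10.6
eef_pos: [560.7, 217.0, 66.7]
tcp_rot: [3.141, 0.0, -2.932]
ft_force: [-0.1, 1.0, -5.6]
opening: 0.093
grip_force: 30.1
[ 0.27069787  0.03320944 -0.16569354] [560.72418579 217.04543283  66.68759256] [ 3.14147033e+00  2.46032289e-04 -2.93202085e+00] [-0.05136678  0.96936618 -5.60202612]
post dist 219.3530259604967
[ 5.06921609e-01 -8.61992128e-01 -2.30157980e-04]
```

```bash
python3 -m inch '[[[0.025,-0.043,0],0,1],[[0.025,-0.043,0],0,1],[[0.025,-0.043,0],0,1],[[0.025,-0.043,0],0,1],[[0.025,-0.043,0],0,1],[[0.025,-0.043,0],0,1],[[0.025,-0.043,0],0,1],[[0.025,-0.043,0],0,1],[[0.025,-0.043,0],0,1],[[0.025,-0.043,0],0,1]]'
cat > st.py <<'E'
from h import *
np.set_printoptions(precision=2,suppress=True)
y=np.array([.3165,.9486,0]);x=np.array([.9486,-.3165,0]);s=env.state();f=np.array(s['ft_force'])
d=np.array(s['eef_pos'])-[504.33,192.19,0]
print("along y",d@y,"x",d@x,"Fy",f@y,"Fx",f@x,s['moment'],np.array(s['tcp_rot']),s['grip_force'],s['t'])
E
python3 st.py
```

```text
t: 11.9
eef_pos: [551.2, 188.5, 66.7]
tcp_rot: [3.141, -0.0, -2.931]
ft_force: [0.4, 1.8, -9.9]
opening: 0.094
grip_force: 30.1
along y 11.32258733913293 x 45.64381779955219 Fy 1.8559073819185987 Fx -0.21502698761703223 [ 0.43 -0.09 -0.19] [ 3.14 -0.   -2.93] 30.13150379061699 11.9
```

```bash
python3 -m inch '[[[0.0085,-0.0144,0.005],0,1],[[0.0085,-0.0144,0],0,1],[[0.0085,-0.0144,0],0,1],[[0.0085,-0.0144,0],0,1],[[0.0085,-0.0144,0],0,1],[[0.0085,-0.0144,0],0,1],[[0.0085,-0.0144,0],0,1],[[0.0085,-0.0144,0],0,1],[[0.0085,-0.0144,0],0,1],[[0.0085,-0.0144,0],0,1]]'; python3 st.py
python3 -c "
from h import *
for n in ('scene','top'):
  p=eyes.read_camera(n);a=p['pixels'][190:340,180:320,::-1] if n=='scene' else p['pixels'][200:305,240:370,::-1]
  cv2.imwrite('pics/%s2.png'%n,cv2.resize(a,None,fx=4,fy=4,interpolation=cv2.INTER_CUBIC))"
```

```text
t: 13.15
eef_pos: [548.1, 179.1, 66.6]
tcp_rot: [3.141, 0.0, -2.931]
ft_force: [-2.4, 3.9, 0.9]
opening: 0.09
grip_force: 30.1
along y 1.4216250168737947 x 45.708245349154126 Fy 2.9895478523175414 Fx -3.4756365622979803 [ 0.58  0.51 -0.2 ] [ 3.14  0.   -2.93] 30.13492114841938 13.15
```

View pics/scene2.png

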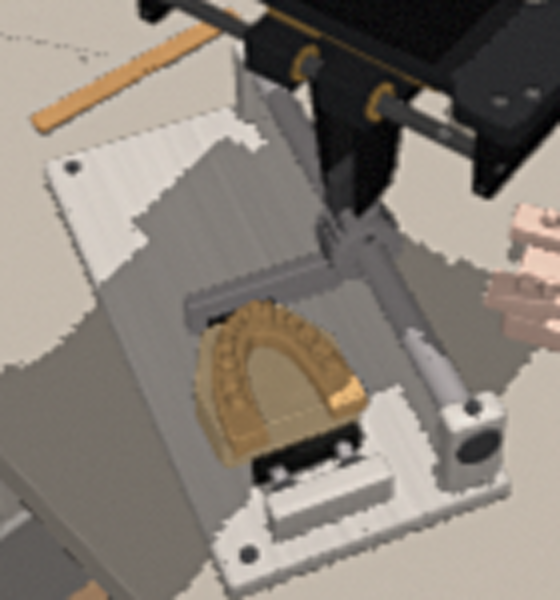

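```bash
python3 -m inch '[[[0.0043,-0.0072,0],0,1],[[0.0043,-0.0072,0],0,1],[[0.0043,-0.0072,0],0,1],[[0.0043,-0.0072,0],0,1],[[0.0043,-0.0072,0],0,1],[[0.0043,-0.0072,0],0,1],[[0.0043,-0.0072,0],0,1],[[0.0043,-0.0072,0],0,1],[[0.0043,-0.0072,0],0,1],[[0.0043,-0.0072,0],0,1]]'; python3 st.py
```

```text
t: 14.5
eef_pos: [546.6, 174.3, 66.6]
tcp_rot: [3.142, 0.0, -2.931]
ft_force: [-2.9, 3.5, 4.0]
opening: 0.09
grip_force: 30.1
along y -3.594382069994626 x 45.736203559652324 Fy 2.4523270955788505 Fx -3.8455543479855 [ 0.69  0.54 -0.18] [ 3.14  0.   -2.93] 30.13626828789711 14.5
```

```bash
python3 -m inch '[[[0.0026,-0.0043,0],0,1],[[0.0026,-0.0043,0],0,1],[[0.0026,-0.0043,0],0,1],[[0.0026,-0.0043,0],0,1],[[0.0026,-0.0043,0],0,1],[[0.0026,-0.0043,0],0,1],[[0.0026,-0.0043,0],0,1],[[0.0026,-0.0043,0],0,1],[[0.0026,-0.0043,0],0,1],[[0.0026,-0.0043,0],0,1]]'; python3 st.py
python3 -c "
from h import *
for n in ('scene','top'):
  p=eyes.read_camera(n);a=p['pixels'][190:340,180:320,::-1] if n=='scene' else p['pixels'][200:305,240:370,::-1]
  cv2.imwrite('pics/%s3.png'%n,cv2.resize(a,None,fx=4,fy=4,interpolation=cv2.INTER_CUBIC))"
```

```text
t: 15.75
eef_pos: [545.7, 171.7, 66.6]
tcp_rot: [3.141, 0.001, -2.931]
ft_force: [-2.1, 5.4, 4.7]
opening: 0.092
grip_force: 30.1
along y -6.384726684671922 x 45.73636116409949 Fy 4.451562188446335 Fx -3.6733326191053988 [ 1.08  0.43 -0.21] [ 3.14  0.   -2.93] 30.13810358941555 15.75
```

View pics/scene3.png

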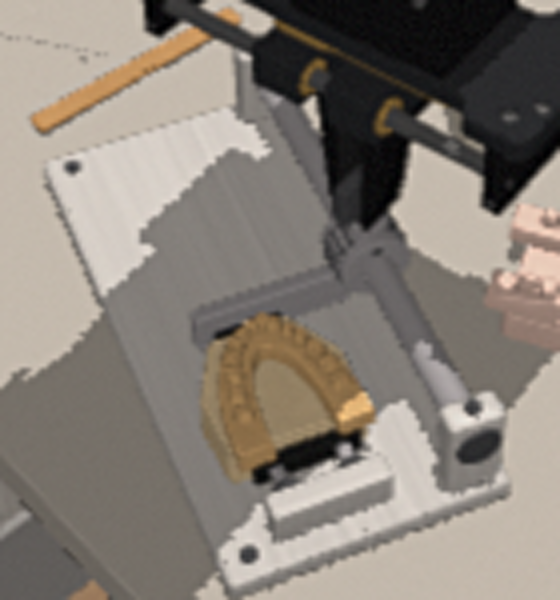

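```bash
python3 -m inch '[[[0.0013,-0.0022,0],0,1],[[0.0013,-0.0022,0],0,1],[[0.0013,-0.0022,0],0,1],[[0.0013,-0.0022,0],0,1],[[0.0013,-0.0022,0],0,1],[[0.0013,-0.0022,0],0,1],[[0,0,0],0,1],[[0,0,0],0,1],[[0,0,0],0,1],[[0,0,0],0,1]]'; python3 st.py
```

```text
t: 17.1
eef_pos: [545.5, 171.1, 66.6]
tcp_rot: [3.141, 0.001, -2.931]
ft_force: [-0.9, 7.6, 3.9]
opening: 0.092
grip_force: 30.1
along y -6.970566395213015 x 45.74869852485722 Fy 6.938809178508913 Fx -3.2878357015429964 [ 1.42  0.34 -0.17] [ 3.14  0.   -2.93] 30.139807127416134 17.1
```

```bash
python3 -m inch '[[[0.0013,-0.0022,0],0,1],[[0.0013,-0.0022,0],0,1],[[0.0013,-0.0022,0],0,1],[[0.0013,-0.0022,0],0,1],[[0.0013,-0.0022,0],0,1],[[0,0,0],0,1],[[0,0,0],0,1],[[0,0,0],0,1],[[0,0,0],0,1],[[0,0,0],0,1]]'; python3 st.py
python3 -c "
from h import *
p=eyes.read_camera('scene');a=p['pixels'][240:320,215:295,::-1]
b=eyes.read_camera('top')['pixels'][225:305,290:370,::-1]
cv2.imwrite('pics/z4.png',cv2.resize(np.hstack([a,b]),None,fx=5,fy=5,interpolation=cv2.INTER_CUBIC))"
```

```text
t: 18.35
eef_pos: [545.4, 170.7, 66.6]
tcp_rot: [3.141, 0.001, -2.931]
ft_force: [-0.6, 9.2, 4.2]
opening: 0.092
grip_force: 30.1
along y -7.441857239884461 x 45.746885745172264 Fy 8.546659140997615 Fx -3.4606921626556955 [ 1.82  0.31 -0.18] [ 3.14  0.   -2.93] 30.125270895659924 18.35
```

View pics/z4.png

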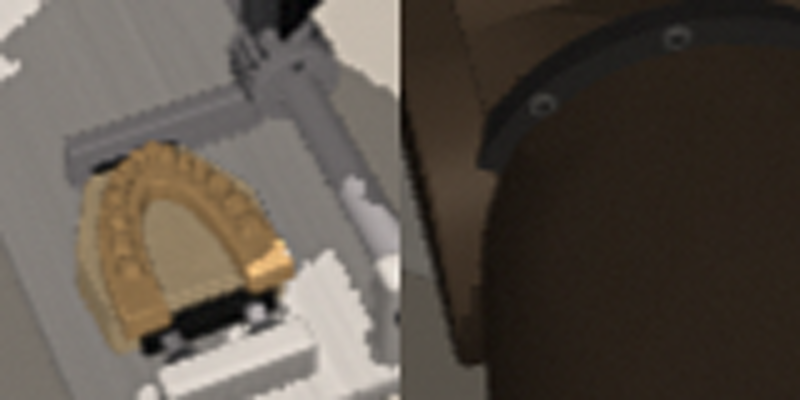

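Run:
```python
from h import *
x=np.array([.9486,-.3165,0]);y=np.array([.3165,.9486,0]);H=np.array([504.33,192.19,0])
p=eyes.read_camera("scene")
def ang(a,b,z):
    d=atz(p,b,z)-atz(p,a,z);A=atz(p,a,z)-H;B=atz(p,b,z)-H
    print(np.round([A@x,A@y,B@x,B@y,np.degrees(np.arctan2(d@y,d@x))],1))
ang((298,238.75),(284.5,270.5),45);ang((306,242),(293,273),45)
ang((240+375/5,215+165/5),(240+325/5,215+310/5),30) # backstop top edge
m=eyes.cut_out("model",p)[0]["mask"];print(m.sum())
k=8;r0,c0=245,225;im=cv2.resize(p["pixels"][r0:r0+75,c0:c0+75,::-1],None,fx=k,fy=k,interpolation=cv2.INTER_CUBIC)
def line(a,b,col):
    q=[tuple(int(v) for v in ((proj(p,H+P[0]*x+P[1]*y+[0,0,P[2]])[::-1]-[c0,r0]+.5)*k)) for P in(a,b)];cv2.line(im,*q,col,1)
# candidate heel lines (square) on bed and base top, for several y
for Y in (-80,-76,-72,-68): line((-44,Y,12),(-20,Y,12),(0,0,255)); line((0,Y,12),(24,Y,12),(0,0,255)); line((-44,Y,49),(20,Y,49),(255,0,0))
line((-37,-100,30),(13,-100,30),(0,255,0))
cv2.imwrite("pics/ov.png",im)
```

```text
[-37.8 -76.3  17.  -72.4   4.1]
[-38.6 -91.9  14.  -88.8   3.4]
[ -32.9 -101.    15.  -102.1   -1.4]
1208
```

View pics/ov.png

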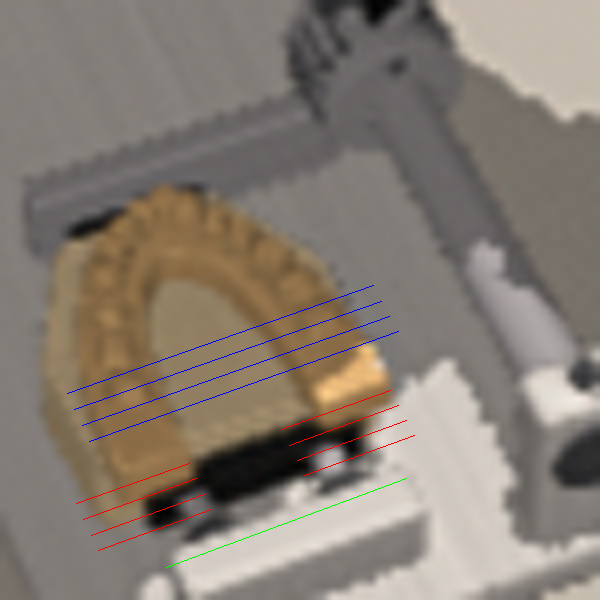

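```bash
cat > reg.py <<'E'
from h import *
import sys
x=np.array([.9486,-.3165,0]);y=np.array([.3165,.9486,0]);H=np.array([504.33,192.19,0])
def run(cam,ref,Z=40):
    p=eyes.read_camera(cam)
    def rect(img,y0):  # 100x110mm at 4px/mm ; u along x, v along -y
        src=np.float32([proj(p,H+a*x+b*y+[0,0,Z])[::-1] for a,b in((-62,y0),(38,y0),(38,y0-100),(-62,y0-100))])
        return cv2.warpPerspective(img,cv2.getPerspectiveTransform(src,np.float32([[0,0],[400,0],[400,400],[0,400]])),(400,400),flags=cv2.INTER_CUBIC)
    a=cv2.imread(ref);b=p["pixels"][:,:,::-1].copy()
    m=eyes.cut_out("model",p)[0]["mask"].astype(np.uint8)*255
    for chan in (0,1):
      for s0 in (0,):
        f=lambda i:(i.max(2)-i.min(2)) if chan==0 else cv2.Laplacian(cv2.GaussianBlur(cv2.cvtColor(i,cv2.COLOR_BGR2GRAY),(0,0),1),cv2.CV_32F)
        A=rect(f(a).astype(np.float32),15.);B=rect(f(b).astype(np.float32),0.);M=cv2.erode(rect(m,0.),np.ones((3,3))) if chan else rect(cv2.dilate(m,np.ones((5,5))),0.)
        for ang in (-8,-4,0,4,8):
            t=np.radians(ang);R=np.float32([[np.cos(t),-np.sin(t),0],[np.sin(t),np.cos(t),0]]);R[:,2]=[200,200]-R[:,:2]@np.float32([200,200])
            try:
                c,W=cv2.findTransformECC(B,A,R.copy(),cv2.MOTION_EUCLIDEAN,(3,300,1e-6),(M>100).astype(np.uint8),9)
                cen=W[:,:2]@np.float32([200,200])+W[:,2]-[200,200]
                print(cam,chan,ang,"cc %.3f rot %.2f shift mm"%(c,np.degrees(np.arctan2(W[1,0],W[0,0]))),np.round(cen/4,1))
            except cv2.error: print("fail")
if __name__=="__main__": run(sys.argv[1],sys.argv[2])
E
python3 reg.py scene pics/scene0.png; python3 st.py
```

```text
scene 0 -8 cc 0.868 rot -3.56 shift mm [ 2.  -3.8]
scene 0 -4 cc 0.868 rot -3.56 shift mm [ 2.  -3.8]
scene 0 0 cc 0.868 rot -3.56 shift mm [ 2.  -3.8]
scene 0 4 cc 0.868 rot -3.56 shift mm [ 2.  -3.8]
scene 0 8 cc 0.868 rot -3.56 shift mm [ 2.  -3.8]
scene 1 -8 cc 0.386 rot -1.86 shift mm [ 2.4 -5.4]
fail
fail
fail
fail
along y -7.446343140339007 x 45.7606234724409 Fy 7.83079574918555 Fx -3.491419931423741 [ 1.8   0.3  -0.17] [ 3.14  0.   -2.93] 30.125255919992924 18.65
```

```bash
python3 -m inch '[[[0,0,0],0.5,1],[[0,0,0],0.5,1],[[0,0,0],0.5,1],[[0,0,0],0.5,1],[[0,0,0],0.5,1],[[0,0,0],0.5,1],[[0,0,0],0.5,1],[[0,0,0],0.5,1],[[0,0,0],0,1],[[0,0,0],0,1]]'; python3 st.py
```

```text
t: 19.9
eef_pos: [545.4, 170.6, 66.5]
tcp_rot: [3.141, 0.001, 3.003]
ft_force: [-1.1, 8.9, 3.0]
opening: 0.091
grip_force: 30.1
along y -7.4943548706997 x 45.76539369465648 Fy 8.064085594040543 Fx -3.8331316260493447 [1.71 0.29 0.16] [3.14 0.   3.  ] 30.13657808303833 19.9
```

```bash
python3 -m inch '[[[0,0,0],0.7,1],[[0,0,0],0.7,1],[[0,0,0],0.7,1],[[0,0,0],0.7,1],[[0,0,0],0.7,1],[[0,0,0],0.7,1],[[0,0,0],0.7,1],[[0,0,0],0.7,1],[[0,0,0],0.7,1],[[0,0,0],0,1]]'; python3 st.py
```

```text
t: 21.15
eef_pos: [545.4, 170.5, 66.6]
tcp_rot: [3.14, 0.0, 2.453]
ft_force: [-1.7, 9.2, 3.7]
opening: 0.091
grip_force: 30.2
along y -7.547867698574839 x 45.803572771486095 Fy 8.14379390650276 Fx -4.533021546289968 [1.52 0.34 0.19] [3.14 0.   2.45] 30.15018381178379 21.15
```

```bash
python3 -m inch '[[[0,0,0],0.5,1],[[0,0,0],0.5,1],[[0,0,0],0.5,1],[[0,0,0],0.5,1],[[0,0,0],0.5,1],[[0,0,0],0.5,1],[[0,0,0],0.3,1],[[0,0,0],0,1],[[0,0,0],0,1],[[0,0,0],0,1]]'; python3 st.py
```

```text
t: 22.4
eef_pos: [545.3, 170.5, 66.7]
tcp_rot: [3.14, 0.0, 2.166]
ft_force: [-2.8, 8.6, 4.9]
opening: 0.09
grip_force: 30.3
along y -7.607380713925563 x 45.75777322776145 Fy 7.244961657779983 Fx -5.361722513478303 [1.43 0.37 0.29] [3.14 0.   2.17] 30.319246209073754 22.4
```

```bash
python3 -m inch '[[[0,0,0],0,0.7],[[0,0,0],0,0.6],[[0,0,0],0,0.4],[[0,0,0],0,0.2],[[0,0,0],0,0.2],[[0,0,-0.1],0,0.2],[[0,0,-0.3],0,0.2],[[0,0,-0.6],0,0.2],[[0,0,-0.8],0,0.2],[[0,0,-0.8],0,0.2]]'
python3 -m inch '[[[0,-0.8,-0.3],0,0.2],[[0,-0.8,0],0,0.2],[[0,-0.8,0],0,0.2],[[0,-0.8,0],0,0.2],[[0.5,-0.7,0],0,0.2],[[0.5,-0.7,0],0,0.2],[[0,0,0],0,0.2],[[0,0,0],0,0.2],[[0,0,0],0,0.2],[[0,0,0],0,0.2]]'
python3 - <<'E'
from fit import *
import reg
H,x,y=holder();print(fitwing(H,x,y,-7.))
reg.run("scene","pics/scene0.png")
p=eyes.read_camera("scene");q=eyes.read_camera("top")
a=cv2.resize(p["pixels"][230:330,215:295,::-1],None,fx=5,fy=5,interpolation=cv2.INTER_CUBIC);b=cv2.resize(q["pixels"][222:302,300:364,::-1],(400,500),interpolation=cv2.INTER_CUBIC)
cv2.imwrite("pics/end.png",np.hstack([a,b]));cv2.imwrite("pics/topend.png",q["pixels"][:,:,::-1])
print(env.state()["ft_force"])
E
```

```text
t: 23.65
eef_pos: [544.8, 169.8, 224.4]
tcp_rot: [3.141, 0.0, 2.165]
ft_force: [-0.1, 0.2, -0.7]
opening: 0.399
grip_force: 0.0
t: 24.9
eef_pos: [283.3, 65.0, 240.3]
tcp_rot: [-3.141, -0.0, 2.165]
ft_force: [-0.1, -0.2, -0.5]
opening: 0.401
grip_force: 0.0
post dist 219.3530259604967
0.65469295
0.78391474
(array([-7.91601562,  0.15498047]), np.float64(-1.4386076927185059))
scene 0 -8 cc 0.917 rot -3.78 shift mm [ 1.9 -2.9]
scene 0 -4 cc 0.917 rot -3.77 shift mm [ 1.9 -2.9]
scene 0 0 cc 0.917 rot -3.77 shift mm [ 1.9 -2.9]
scene 0 4 cc 0.917 rot -3.77 shift mm [ 1.9 -2.9]
scene 0 8 cc 0.917 rot -3.77 shift mm [ 1.9 -2.9]
scene 1 -8 cc 0.851 rot -3.02 shift mm [ 1.9 -3.2]
fail
fail
fail
fail
[0.65253536 0.36708597 1.08711559]
```

View pics/end.png

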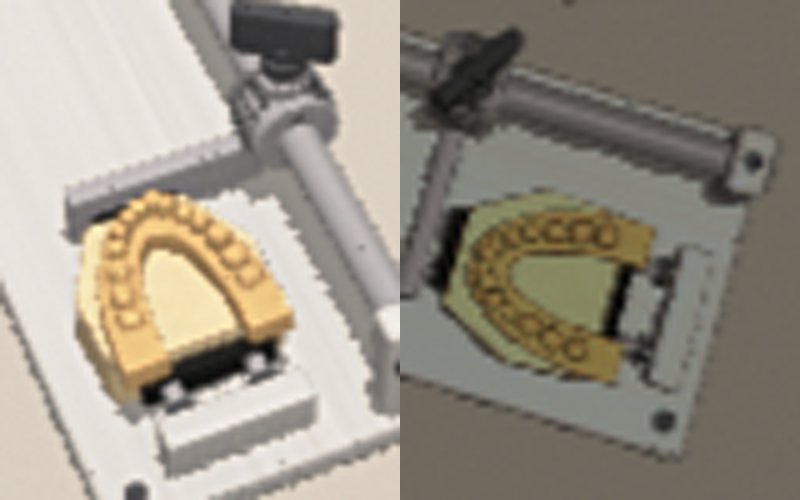

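```bash
python3 -c "
import reg
reg.run('top','pics/top0.png')
from h import *
x=np.array([.9486,-.3165,0]);y=np.array([.3165,.9486,0])
p=eyes.read_camera('top')
def A(a,b,z):
  f=lambda c:atz(p,[222+c[1]*.16,300+(c[0]-400)*.16],z)
  d=f(b)-f(a);return np.degrees(np.arctan2(d@y,d@x))
print('ends',A((622,380),(655,235),45),'front',A((445,290),(470,208),25),'shoe',A((608,335),(632,262),25),'backstop',A((655,385),(690,250),30))
for n in ('pink_cast','jar','spatula'):
  d=eyes.spot_point(n,p)[0];print(n,d['centre'])
print(env.state()['t'])"
```

```text
top 0 -8 cc 0.978 rot -3.70 shift mm [ 1.9 -3.1]
top 0 -4 cc 0.978 rot -3.70 shift mm [ 1.9 -3.1]
top 0 0 cc 0.978 rot -3.70 shift mm [ 1.9 -3.1]
top 0 4 cc 0.978 rot -3.70 shift mm [ 1.9 -3.1]
top 0 8 cc 0.978 rot -3.70 shift mm [ 1.9 -3.1]
top 1 -8 cc 0.666 rot -4.34 shift mm [ 2.4 -3.5]
top 1 -4 cc 0.666 rot -4.34 shift mm [ 2.4 -3.5]
top 1 0 cc 0.666 rot -4.34 shift mm [ 2.4 -3.5]
top 1 4 cc 0.666 rot -4.34 shift mm [ 2.4 -3.5]
top 1 8 cc 0.666 rot -4.34 shift mm [ 2.4 -3.5]
ends 2.591558340473217 front -0.8643785836667229 shoe -2.69700175165195 backstop 0.7562681103135107
pink_cast [207.5, 331.2]
jar [189.8, 290.0]
spatula [232.7, 231.0]
25.65
```

```bash
python3 -c "
from h import *
print(env.job_done())"
```

```text
the job is handed in; nothing more can be done
None
```

The model is clamped against the backstop at an estimated 6 to 8 N (from the wrist force), square to within about 2° in the images. The wing screw is tight again at about 0.1 rad, the gripper is clear, the other things look unmoved, and the job was handed in at about 26 s.

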